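Wedge a flower box tight in the bench clamp

TASK

The glued wooden flower box is standing loose in the wedge clamp on the florist's bench. First slide the box up snug against both the long fence and the end stop, then take the wooden mallet and tap the wedge in with several short taps, drawing the mallet back clear between taps and never touching the wedge with the gripper itself, until the wedge will go no farther and the box is held tight. Then lay the mallet flat on its cork mat again without dropping it, and leave the other things on the bench alone.

Things in the scene. Friction and masses are not known exactly. Their poses are not given: they have to be found in the camera images.
- clamp: Fixed wooden wedge clamp. Plywood deck 300 (x) by 230 (y) by 12 mm; origin at the centre of its underside, on the bench, z up. Its x axis is the direction the wedge is driven. Fence, end stop and rail stand 45 mm high on the deck (tops 57 mm above the bench). Long straight fence: inner face at y = +85 mm, x -80 to +130. End stop: face at x = +100 mm, y +15 to +85.
- rail_mid (a point): Middle of the clamp's slanted rail's face (clamp x +35, y -38.75 mm), half-way up. The rail runs from about clamp x = -30 to +100 mm, its face from y = -55 to y = -22.5 mm (slope 1 in 4): the lane between box and rail narrows towards +x. Site axes are the clamp's.
- box_home (a point): Where point box_centre is when the flower box sits in its corner, against both fence and end stop (clamp x +35, y +40 mm, 39 mm above the bench). Fixed to the clamp.
- wedge_home (a point): Where point wedge_head is when the wedge jams between the seated box and the rail (clamp x -50, y -32.5 mm, 32 mm above the bench). Fixed to the clamp. The wedge may squeeze a few mm farther in.
- flower_box: Loose open-topped wooden flower box standing on the deck, 130 (x) by 90 (y) by 55 mm high, walls and floor 8 mm, about 0.35 kg; origin at the centre of its underside, axes about parallel to the clamp's. It starts 3 to 6 cm short of the end stop and 3 to 6 mm off the fence, and slides with a few newtons. Its rim is 67 mm above the bench.
- box_centre (a point): Centre of the flower box, half-way up (27 mm above the deck, 39 mm above the bench).
- wedge: Loose pale wooden wedge, 0.16 kg, on the deck in the lane's mouth, thin end to clamp +x, 50 to 70 mm short of home. 140 mm long, 40 high, 20 wide at the thin, 55 at the thick end. Origin: underside, mid-length; x from thick to thin end; straight side (box side) at y = +20 mm, other side from y = 0 (thin end) to -35 mm. Slides easily at first; the last taps take 10 to 25 N.
- wedge_head (a point): Middle of the wedge's thick end face (55 wide by 40 mm high), the face to be struck, 32 mm above the bench.
- mat: Thin fixed cork mat, 260 (x) by 160 (y) by 4 mm, where the mallet lies; origin at the centre of its underside, on the bench.
- mallet_head (a point): Centre of the wooden mallet's block head: 110 mm between its two striking faces (along the mallet's y axis), 50 mm along the handle (x), 50 mm high. The mallet weighs about 0.4 kg and lies flat on the head's underside, this point then 29 mm above the bench; the handle stands out level over the mat.
- mallet_grip (a point): Point on the mallet's handle 70 mm from the head's centre, at the same height (29 mm). The handle is a straight bar 24 mm wide (y), 30 mm high, from 25 to 175 mm from the head's centre towards the mallet's -x. Axes are the mallet's: x from handle to head, y across the handle, through the striking faces, z up.
- pot: Bystander: terracotta pot, 90 mm across, 85 mm high. Leave it alone.
- vase: Bystander: white ceramic vase, 100 mm across, 120 mm high. Leave it alone.
- spool: Bystander: empty wooden spool, 80 mm across, 65 mm high. Leave it alone.
Mind the look-alikes: they are no part of the job. Of the things like the flower_box, leave any that is pink; of the rest the smaller one is meant. Leave any orange or pink look-alike of the part that bears mallet_head alone.

How it is judged:
By the outcome, as a careful person would: the job done as asked, in the order asked, and still so for the second after the job is handed in, with the robot touching nothing.
It also fails if it takes over 72 s, if anything falls off the work surface, if the arm or the gripper's body presses on something with over 40 N, if the wrist force passes 120 N, or if a joint passes its speed limit or range.

ROBOT

A 7-joint arm with a two-finger parallel gripper is mounted at the origin on the work surface. World frame = base frame: x ahead of the robot, y to its left, z up, the work surface at z = 0. Lengths are in m, angles in rad, forces in N, time in s.
With the tool pointing down it reaches from about 0.425 to 0.925 m from the base axis. Payload 6.8 kg.
Tool frame: the origin (TCP) lies midway between the tips of the shut fingers; the grasp point (between the pads) lies 19 mm behind it (bot.grasp_offset is the distance from the TCP to the grasp point, in m); z points along the fingers, x is the direction in which the jaws open and shut, and the axes are right-handed (so a half turn about z gives the same grasp; the last joint's range is limited). The gripper opens to 85 mm and grips with 20 to 120 N. Pads are 22 mm wide; open, the fingers measure 114 mm over their backs; the gripper's body (76 mm by 85 mm) begins 54 mm behind the grasp point. The pads swing forward as they close: fully open they stand 13 mm farther back than shut.
Start: joints at [1.097, 0.477, 0.022, 1.555, -0.011, 1.109, -0.083], TCP at [0.241, -0.63, 0.231] pointing down, gripper open.
Joint ranges: [-2.96, 2.96], [-0.34, 2.1], [-1.41, 1.46], [0.24, 2.44], [-1.37, 4.51], [0.17, 1.92], [-2.96, 2.96]. Speed limits (rad/s): [2.39, 2.39, 3.14, 3.14, 3.14, 3.14, 3.14].

INTERFACE

Orientations are given as a unit quaternion [w, x, y, z].
In Python, from station import bot, imaging gives the robot as it stands. The module is installed in compiled form; this text tells all that it offers.
- The arm moves only by the tool apply_moves, never from a script. Its argument "increments" is a list of rows, each a list of 7 numbers: the shift along the tool's x, y, z in mm, then the turn, a rotation vector about the tool's x, y, z in degrees, then the closure, from -1 (fully open) to 1 (shut). In form: [[dx, dy, dz, rx, ry, rz, grip], ...]. A call has exactly 8 rows; each row shifts and turns the pose as measured when the row begins, along the tool's axes as they then stand; what a row does not reach is not made up. A row lasts 1/8 s, in which the tool goes at most 62.5 mm and 10.7 degrees, less where a joint would pass 70% of its speed; a pose out of reach is approached as far as the arm can. A call with a gripper value outside its range is refused whole. The fingers move at their own pace and stop on an object; "grip_force" is the grip in N (left out, the last holds). Time passes only in rows, so rows that do not move let the fingers close, or fill a call up. It gives the time, the measured TCP pose, the force and the opening at its end, in the units of the state.
- bot.get_obs(): the state, without advancing time (a new reading comes with each control period).
- imaging.read_camera(name): name is "scene" or "top" or "wrist"; returns the picture (400x640x3 uint8, red, green, blue); there is no depth.
- imaging.get_calibration(name): a dict with "K" (3x3 intrinsics, pixels), "k1" (the pictures are not rectified: a ray, as slopes to the right and down, at radius r is drawn at 1 + k1 r^2 times it, then the intrinsics apply), "extrinsics" (4x4, takes a point from camera to world coordinates). Camera axes: x right, y down, z forward; pixel columns grow to the right and rows downward; lengths in m; the calibration is good to about 2 mm. A picture is of the moment at which its call begins: read the wrist's pose just before it. get_calibration takes no time and is no camera call; for the wrist camera it gives the pose at the moment of the call.
- bot.hand_in(): hands the job in, once; it reports no verdict.
The state is a dict: "t": time; "q": joint angles; "joint_vel": joint speeds; "joint_torque": joint torques, N m; "eef_pos": TCP position; "tool_rot": TCP orientation; "contact_force": force on the tool from outside, world axes, zero at the start; "torque": the same for the moment, N m; "gripper_width": opening from 0.0 (shut) to 1.0 (fully open).
Only numpy, scipy, OpenCV 4.12 (cv2) and the standard library are available. Lean on these libraries where they do the work, as an engineer would, in place of code of your own. Each camera call takes 0.05 s, during which the arm holds its last target.

## Working session

There is one attempt and no reset: what is moved stays moved. The work goes in short steps, Python scripts to look and compute and a tool call to move; the robot and the scene stay as the last step left them, time stands still between calls to the robot, and variables do not carry over. Pictures are saved under pics/ and viewed, and the job is handed in when it is done.

Besides the shell and the picture viewer there is one more tool, called as name(argument=value, ...), one argument or row to a line, values as JSON. apply_moves: Moves the arm, as the interface text tells. Its arguments: {"type":"object","properties":{"increments":{"type":"array","items":{"type":"array","items":{"type":"number"}}},"grip_force":{"type":"number"}},"required":["increments"]}

```bash
mkdir -p pics
python3 - <<'E'
from station import bot, imaging
import cv2
for n in ("scene","top","wrist"):
    c=imaging.get_calibration(n); print(n,c)
    im=imaging.read_camera(n); cv2.imwrite(f"pics/{n}0.png",im[:,:,::-1])
print(bot.get_obs(), bot.grasp_offset)
E
```

```text
scene {'K': array([[458.88080124,   0.        , 324.70267831],
       [  0.        , 458.88080124, 209.16228254],
       [  0.        ,   0.        ,   1.        ]]), 'k1': 0.025320872661236407, 'extrinsics': array([[ 0.40044788,  0.55216903, -0.73126661,  1.74128854],
       [ 0.91631355, -0.24419033,  0.31739652, -0.48307594],
       [-0.0033117 , -0.79717027, -0.60374547,  1.09870035],
       [ 0.        ,  0.        ,  0.        ,  1.        ]])}
top {'K': array([[436.84231995,   0.        , 321.49047886],
       [  0.        , 436.84231995, 201.90485809],
       [  0.        ,   0.        ,   1.        ]]), 'k1': 0.036774040348153826, 'extrinsics': array([[-1.10501699e-02, -9.85774670e-01,  1.67708656e-01,
         2.34738336e-01],
       [-9.99937470e-01,  1.11816705e-02, -1.60226432e-04,
         7.99084307e-02],
       [-1.71731578e-03, -1.67699940e-01, -9.85836589e-01,
         1.41024716e+00],
       [ 0.00000000e+00,  0.00000000e+00,  0.00000000e+00,
         1.00000000e+00]])}
wrist {'K': array([[316.66372665,   0.        , 313.52430958],
       [  0.        , 316.6637266
[... 367 characters left out ...]
15, 'q': array([ 1.09689947,  0.47762054,  0.02236441,  1.55618663, -0.01148876,
        1.10931584, -0.08312018]), 'joint_vel': array([-0.00199885, -0.0013026 ,  0.0015823 , -0.00305389,  0.00114722,
       -0.00066299,  0.00138206]), 'joint_torque': array([ 2.97625469e-03, -5.96922612e+01,  1.61042601e+00, -2.81489897e+01,
        1.26950908e-02,  6.55803247e-03, -2.80757723e-05]), 'eef_pos': array([ 0.24126592, -0.62993254,  0.23055842]), 'tool_rot': array([-3.48015091e-04,  8.23917762e-01, -5.66708947e-01, -6.08453441e-04]), 'contact_force': array([-0.90909567,  0.07461132, -1.15326592]), 'torque': array([-0.00203259,  0.00812951,  0.03628984]), 'gripper_width': 0.999834893206824} 0.0187
```

View pics/scene0.png

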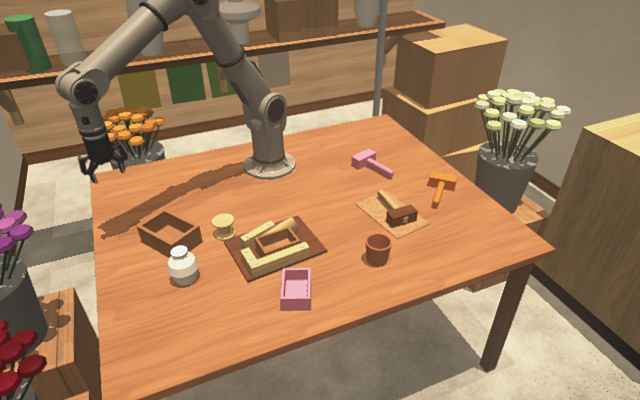

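View pics/top0.png

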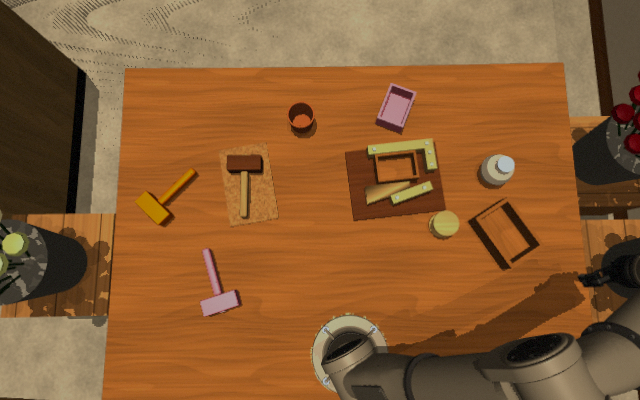

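View pics/wrist0.png

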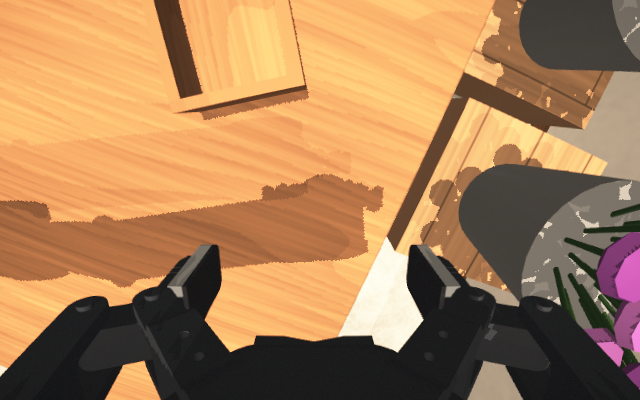

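The top view shows the clamp at about (395,180), with the box in it at (397,165), the wedge at (388,192) and the end stop on the right. The brown mallet lies on the mat at (245,165), with its handle toward the robot. I'll enlarge both.

Run:
```python
import cv2
im=cv2.imread("pics/top0.png")
cv2.imwrite("pics/clampz.png",cv2.resize(im[130:225,335:455],None,fx=6,fy=6,interpolation=cv2.INTER_CUBIC))
cv2.imwrite("pics/matz.png",cv2.resize(im[138:232,212:284],None,fx=6,fy=6,interpolation=cv2.INTER_CUBIC))
s=cv2.imread("pics/scene0.png")
cv2.imwrite("pics/scz.png",cv2.resize(s[180:285,215:435],None,fx=3.6,fy=3.6,interpolation=cv2.INTER_CUBIC))
```

```text
(no output)
```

View pics/clampz.png

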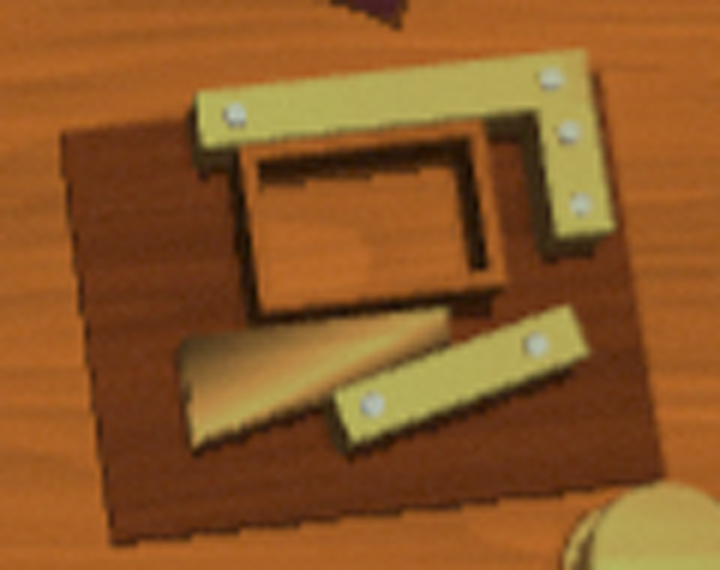

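View pics/matz.png

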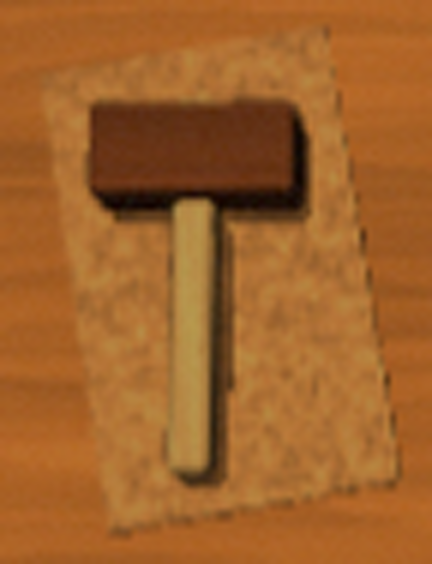

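View pics/scz.png

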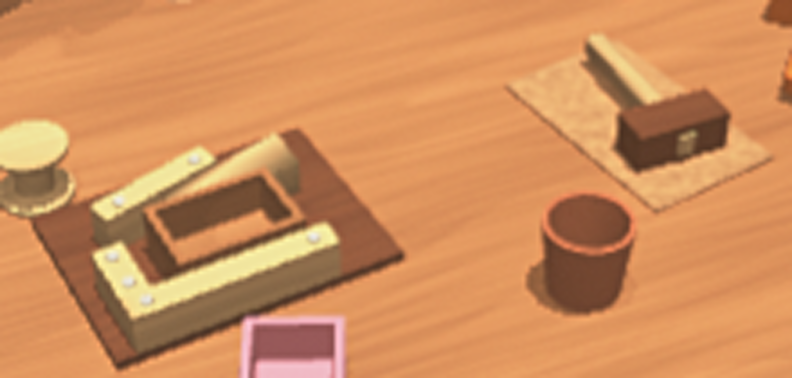

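```bash
cat > h.py <<'E'
import numpy as np, cv2
from scipy.optimize import least_squares
from scipy.spatial.transform import Rotation as R
from station import bot, imaging
def proj(cal,P):
    E=np.linalg.inv(cal["extrinsics"]); P=np.atleast_2d(P)
    c=P@E[:3,:3].T+E[:3,3]; s=c[:,:2]/c[:,2:]; r2=(s**2).sum(1,keepdims=True)
    s=s*(1+cal["k1"]*r2); K=cal["K"]
    return s*[K[0,0],K[1,1]]+[K[0,2],K[1,2]]
def place(p,L): # p=x,y,yaw ; L mm local
    L=np.array(L,float)/1000; c,s=np.cos(p[2]),np.sin(p[2])
    return np.c_[p[0]+c*L[:,0]-s*L[:,1], p[1]+s*L[:,0]+c*L[:,1], L[:,2]]
def fit(obs,p0):  # obs: list of (cal, pix Nx2, local Nx3)
    f=lambda p: np.concatenate([(proj(c,place(p,L))-np.array(u)).ravel() for c,u,L in obs])
    s=least_squares(f,p0,loss="soft_l1"); return s.x, f(s.x)
def up(crop,k,off): return (np.array(crop,float)+.5)/k-.5+np.array(off)
def save(n,im): cv2.imwrite(n,np.ascontiguousarray(im[:,:,::-1]))
E
cat > fit0.py <<'E'
from h import *
T=imaging.get_calibration("top")
def go(n,u,L,p0,off):
    x,r=fit([(T,up(u,6,off),L)],p0); print(n,x[:2].round(4),np.degrees(x[2]).round(2),"res",r.reshape(-1,2).round(1).tolist()); return x
o=(335,130)
c=go("clamp",[(62,130),(112,545),(663,480),(205,150),(537,110),(555,238),(333,395),(570,307)],
 [(-150,115,12),(-150,-115,12),(150,-115,12),(-80,85,57),(100,85,57),(100,15,57),(-30,-55,57),(100,-22.5,57)],(.65,-.1,-1.57),o)
b=go("box",[(240,148),(485,122),(503,285),(262,312)],[(-65,45,67),(65,45,67),(65,-45,67),(-65,-45,67)],(.65,-.1,-1.57),o)
w=go("wedge",[(182,342),(192,450),(450,308)],[(-70,20,52),(-70,-35,52),(70,20,52)],(.65,-.1,-1.57),o)
m=go("mallet",[(92,102),(295,100),(92,190),(298,195),(168,470),(210,470)],[(25,55,54),(25,-55,54),(-25,55,54),(-25,-55,54),(-175,12,44),(-175,-12,44)],(.65,.3,0),(212,138))
mt=go("mat",[(42,75),(325,28),(398,488),(110,535)],[(130,80,4),(130,-80,4),(-130,-80,4),(-130,80,4)],(.65,.3,0),(212,138))
def inC(p):
    d=p[:2]-c[:2]; a=c[2]; return np.array([np.cos(a)*d[0]+np.sin(a)*d[1],-np.sin(a)*d[0]+np.cos(a)*d[1]])*1000
print("box in clamp",inC(b),"home 35,40");
h=place(w,[(-70,-7.5,32)])[0]; print("wedgehead",inC(h),"home -50 -32.5", h)
print("home wh",place(c,[(-50,-32.5,32)]),"boxhome",place(c,[(35,40,39)]))
E
python3 fit0.py
```

```text
clamp [ 0.5413 -0.1599] -84.22 res [[-0.2, 0.3], [0.1, -0.3], [0.6, 0.3], [-0.4, -0.3], [0.1, 0.1], [0.4, -0.0], [-0.2, -0.1], [-0.3, -0.0]]
box [ 0.5767 -0.1591] -84.66 res [[-0.1, -0.2], [-0.2, -0.1], [0.7, 0.3], [-0.2, 0.0]]
wedge [ 0.5009 -0.1304] -83.41 res [[0.0, 0.2], [0.8, -0.8], [-0.9, 0.4]]
mallet [0.5985 0.3259] -0.46 res [[0.1, -0.4], [0.6, -0.1], [-0.4, 0.1], [-0.2, -0.8], [-0.3, 0.5], [0.3, 0.5]]
mat [0.5366 0.3204] 9.29 res [[-0.1, 0.2], [0.3, 0.1], [0.4, -0.5], [-0.6, 0.2]]
box in clamp [ 2.72907024 35.32532895] home 35,40
wedgehead [-103.27300637  -45.73881349] home -50 -32.5 [ 0.48542029 -0.06176649  0.032     ]
home wh [[ 0.50395559 -0.11343584  0.032     ]] boxhome [[ 0.58464536 -0.19070428  0.039     ]]
```

```bash
cat >> h.py <<'E'
C=np.array([0.5413,-0.1599,np.radians(-84.22)])
def cw(x,y): return place(C,[(x,y,0)])[0][:2]
def toC(p):
    d=np.array(p[:2])-C[:2]; a=C[2]; return np.array([np.cos(a)*d[0]+np.sin(a)*d[1],-np.sin(a)*d[0]+np.cos(a)*d[1]])*1000
def state():
    o=bot.get_obs(); q=o["tool_rot"]; r=R.from_quat([q[1],q[2],q[3],q[0]]); return o,r
def need(pos,yawx):
    """tool-frame shift (mm) after the turn, and the turn (rotvec deg, tool) to have z down, tool x at yaw"""
    o,r=state(); c,s=np.cos(yawx),np.sin(yawx)
    t=R.from_matrix(np.c_[[c,s,0],[s,-c,0],[0,0,-1]])
    rv=np.degrees((r.inv()*t).as_rotvec())
    d=np.array(pos)-o["eef_pos"]
    print("t",round(o["t"],2),"pos",o["eef_pos"].round(4),"clamp",toC(o["eef_pos"]).round(1),"F",o["contact_force"].round(1),"w",round(o["gripper_width"],3))
    print("turn",rv.round(2),"shift now-axes",(r.inv().apply(d)*1000).round(1),"shift turned-axes",(t.inv().apply(d)*1000).round(1))
E
python3 - <<'E'
from h import *
need([*cw(3,35),.231],C[2])
E
```

```text
t 0.15 pos [ 0.2413 -0.6299  0.2306] clamp [ 437.4 -345.8] F [-0.9  0.1 -1.2] w 1.0
turn [ 0.02  0.08 15.18] shift now-axes [-3.196e+02 -4.813e+02 -1.000e-01] shift turned-axes [-4.344e+02 -3.808e+02 -4.000e-01]
```

apply_moves(
  increments=[
    [0,0,0,0,0,7.6,1],
    [0,0,0,0,0,7.6,1],
    [-40,-36,0,0,0,0,1],
    [-43,-38,0,0,0,0,1],
    [-43,-38,0,0,0,0,1],
    [-43,-38,0,0,0,0,1],
    [-43,-38,0,0,0,0,1],
    [-43,-38,0,0,0,0,1],
  ],
  grip_force=120,
)

```text
t: 1.15
eef_pos: [0.4442, -0.3516, 0.2277]
tool_rot: [0.001, 0.735, -0.678, -0.002]
contact_force: [-0.0, -0.3, -0.1]
gripper_width: -0.002
```

Run:
```python
from h import *
need([*cw(3,35),.231],C[2])
```

```text
t 1.15 pos [ 0.4442 -0.3516  0.2277] clamp [ 180.9 -116. ] F [-0.  -0.3 -0.1] w -0.002
turn [ 0.25  0.14 -1.16] shift now-axes [-181.  -147.3   -3.5] shift turned-axes [-177.9 -151.    -3.3]
```

apply_moves(
  increments=[
    [-40,-34,0,0,0,-1.1,1],
    [-40,-34,0,0,0,0,1],
    [-40,-34,0,0,0,0,1],
    [-40,-34,0,0,0,0,1],
    [-15,-14,0,0,0,0,1],
    [0,0,0,0,0,0,1],
    [0,0,0,0,0,0,1],
    [0,0,0,0,0,0,1],
  ],
)

```text
t: 2.15
eef_pos: [0.5796, -0.1549, 0.2261]
tool_rot: [0.002, 0.743, -0.669, -0.003]
contact_force: [-0.2, -0.3, -0.2]
gripper_width: 0.002
```

Run:
```python
from h import *
need([*cw(3,35),.231],C[2])
c=imaging.get_calibration("wrist"); im=imaging.read_camera("wrist"); save("pics/w1.png",im)
```

```text
t 2.15 pos [ 0.5796 -0.1549  0.2261] clamp [-1.1 38.6] F [-0.2 -0.3 -0.2] w 0.002
turn [0.39 0.17 0.16] shift now-axes [ 4.   3.7 -4.9] shift turned-axes [ 4.1  3.6 -4.9]
```

View pics/w1.png

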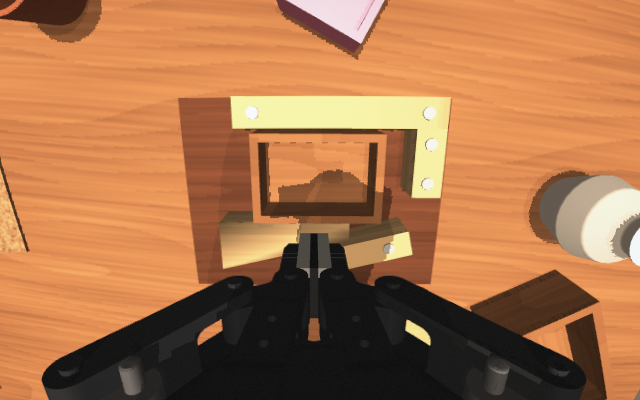

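The wrist view shows the clamp squared up with the box at (318,178), and the closed fingers over it. I'll go down inside the box.

apply_moves(
  increments=[
    [4,4,40,0.4,0.2,0,1],
    [0,0,45,0,0,0,1],
    [0,0,45,0,0,0,1],
    [0,0,25,0,0,0,1],
    [0,0,15,0,0,0,1],
    [0,0,10,0,0,0,1],
    [0,0,0,0,0,0,1],
    [0,0,0,0,0,0,1],
  ],
)

```text
t: 3.2
eef_pos: [0.5762, -0.1693, 0.0451]
tool_rot: [-0.0, 0.739, -0.674, 0.005]
contact_force: [0.7, 0.3, -0.5]
gripper_width: -0.0
```

Run:
```python
from h import *
need([*cw(40,45),.036],C[2])
```

```text
t 3.2 pos [ 0.5762 -0.1693  0.0451] clamp [12.9 33.7] F [ 0.7  0.3 -0.5] w -0.0
turn [-0.4  -0.38 -0.55] shift now-axes [ 27.  -11.4   9.4] shift turned-axes [ 27.1 -11.3   9.1]
```

apply_moves(
  increments=[
    [8,-3,3,-0.4,-0.4,-0.5,1],
    [8,-3,3,0,0,0,1],
    [5,-3,3,0,0,0,1],
    [5,0,0,0,0,0,1],
    [5,0,0,0,0,0,1],
    [5,0,0,0,0,0,1],
    [5,0,0,0,0,0,1],
    [0,0,0,0,0,0,1],
  ],
)

```text
t: 4.2
eef_pos: [0.5916, -0.2105, 0.0374]
tool_rot: [-0.002, 0.742, -0.67, 0.0]
contact_force: [0.3, -0.5, -0.7]
gripper_width: -0.0
```

Run:
```python
from h import *
need([*cw(77,45),.036],C[2])
save("pics/w2.png",imaging.read_camera("wrist"))
```

```text
t 4.2 pos [ 0.5916 -0.2105  0.0374] clamp [55.4 45. ] F [ 0.3 -0.5 -0.7] w -0.0
turn [-0.14  0.11  0.06] shift now-axes [21.6 -0.   1.4] shift turned-axes [21.6 -0.   1.4]
```

View pics/w2.png

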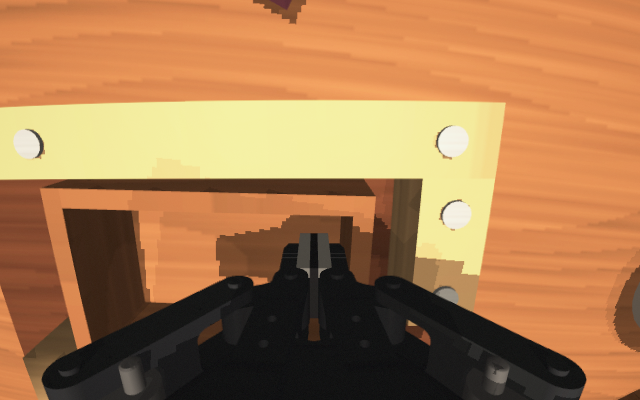

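The box still has a gap to the stop on its right, at px 375 to 420. I'll keep pushing.

apply_moves(
  increments=[
    [4,0,1,0,0,0,1],
    [4,0,0,0,0,0,1],
    [4,0,0,0,0,0,1],
    [4,0,0,0,0,0,1],
    [3,0,0,0,0,0,1],
    [0,0,0,0,0,0,1],
    [0,0,0,0,0,0,1],
    [0,0,0,0,0,0,1],
  ],
)

```text
t: 5.25
eef_pos: [0.5939, -0.2285, 0.0365]
tool_rot: [-0.002, 0.743, -0.67, -0.001]
contact_force: [-0.6, 3.0, 0.9]
gripper_width: 0.001
```

Run:
```python
from h import *
need([*cw(77,45),.036],C[2])
save("pics/w3.png",imaging.read_camera("wrist"))
```

```text
t 5.25 pos [ 0.5939 -0.2285  0.0365] clamp [73.5 45.4] F [-0.6  3.   0.9] w 0.001
turn [-0.15  0.22  0.15] shift now-axes [3.5 0.5 0.5] shift turned-axes [3.5 0.4 0.5]
```

View pics/w3.png

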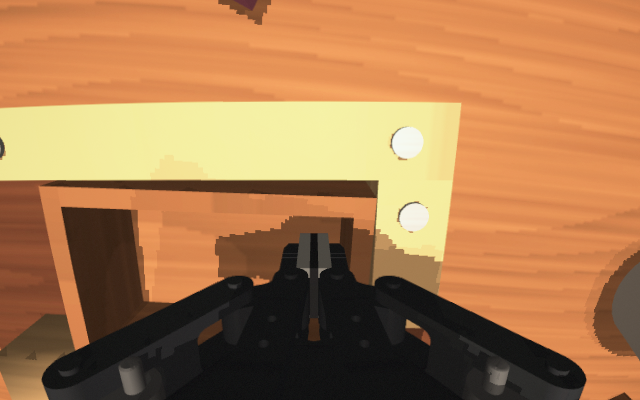

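apply_moves(
  increments=[
    [2,0,0,0,0,0,1],
    [2,0,0,0,0,0,1],
    [-15,0,0,0,0,0,1],
    [-18,0,0,0,0,0,1],
    [0,-8,0,0,0,0,1],
    [0,-5,0,0,0,0,1],
    [0,-4,0,0,0,0,1],
    [0,-3,0,0,0,0,1],
  ],
)

```text
t: 6.3
eef_pos: [0.6098, -0.1974, 0.0363]
tool_rot: [-0.0, 0.742, -0.67, -0.001]
contact_force: [-7.8, 0.2, 5.7]
gripper_width: 0.002
```

Run:
```python
from h import *
need([*cw(35,66),.036],C[2])
```

```text
t 6.3 pos [ 0.6098 -0.1974  0.0363] clamp [44.3 64.4] F [-7.8  0.2  5.7] w 0.002
turn [0.1  0.11 0.09] shift now-axes [-9.3 -1.6  0.3] shift turned-axes [-9.3 -1.6  0.3]
```

apply_moves(
  increments=[
    [0,-2,0,0,0,0,1],
    [0,0,0,0,0,0,1],
    [0,0,0,0,0,0,1],
    [0,5,0,0,0,0,1],
    [10,2,0,0,0,0,1],
    [14,0,0,0,0,0,1],
    [2,0,0,0,0,0,1],
    [3,0,0,0,0,0,1],
  ],
)

```text
t: 7.3
eef_pos: [0.6064, -0.2311, 0.036]
tool_rot: [0.001, 0.741, -0.671, -0.002]
contact_force: [-1.7, 9.1, 2.2]
gripper_width: -0.002
```

Run:
```python
from h import *
need([*cw(77,45),.036],C[2])
im=imaging.read_camera("wrist")
save("pics/w4.png",cv2.resize(im[150:350,:440],None,fx=1.8,fy=1.8))
```

```text
t 7.3 pos [ 0.6064 -0.2311  0.036 ] clamp [77.4 57.6] F [-1.7  9.1  2.2] w -0.002
turn [ 0.23  0.09 -0.1 ] shift now-axes [-0.4 12.6  0.1] shift turned-axes [-0.4 12.6  0. ]
```

View pics/w4.png

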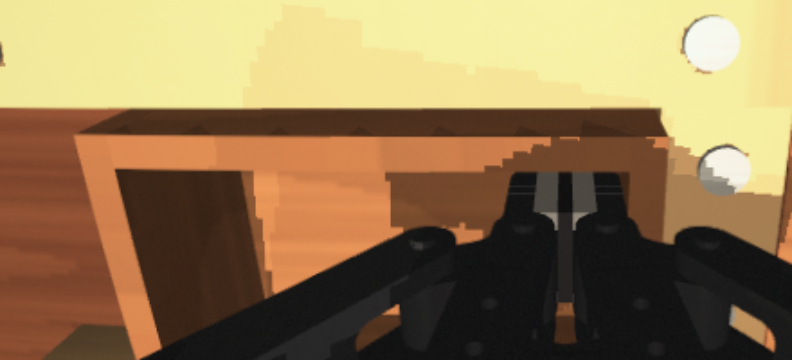

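Box rim meets both fence and stop (corner at crop (667,135)). I'll back off, lift out, and verify.

apply_moves(
  increments=[
    [-8,6,0,0,0,0,1],
    [-12,8,0,0,0,0,1],
    [0,0,-30,0,0,0,1],
    [0,0,-50,0,0,0,-1],
    [0,0,-50,0,0,0,-1],
    [0,0,-40,0,0,0,-1],
    [0,0,0,0,0,0,-1],
    [0,0,0,0,0,0,-1],
  ],
)

```text
t: 8.35
eef_pos: [0.5856, -0.2047, 0.2091]
tool_rot: [0.002, 0.743, -0.669, -0.005]
contact_force: [-0.0, 0.8, -0.5]
gripper_width: 1.001
```

Run:
```python
from h import *
need([.5485,.3259,.2],np.pi/2)
c=imaging.get_calibration("wrist"); im=imaging.read_camera("wrist")
np.save("c5.npy",c,allow_pickle=True); save("pics/w5.png",im)
print(proj(c,place(C,[(100,85,57),(100,15,57),(-80,85,57),(-30,-55,57),(100,-22.5,57)])).round(1))
B=[C[0],C[1],C[2]]
print(proj(c,place(C,[(-30,85,67),(100,85,67),(100,-5,67),(-30,-5,67)])).round(1))
save("pics/t5.png",cv2.resize(imaging.read_camera("top")[130:225,335:455],None,fx=6,fy=6))
```

```text
t 8.35 pos [ 0.5856 -0.2047  0.2091] clamp [49.  39.5] F [-0.   0.8 -0.5] w 1.001
turn [  -0.31    0.83 -173.95] shift now-axes [-531.5  -19.1   11.1] shift turned-axes [530.6 -37.1   9.1]
[[370.1 130.3]
 [366.3 203. ]
 [175.5 130.1]
 [238.2 266.1]
 [364.4 238.4]]
[[225.7 130.7]
 [372.  131.2]
 [366.9 225.9]
 [232.3 225.1]]
```

View pics/w5.png

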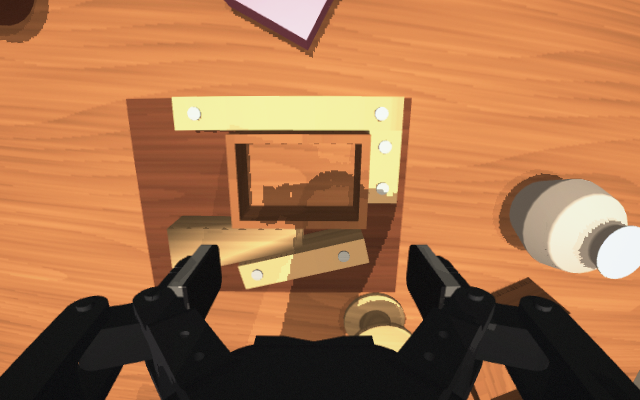

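View pics/t5.png

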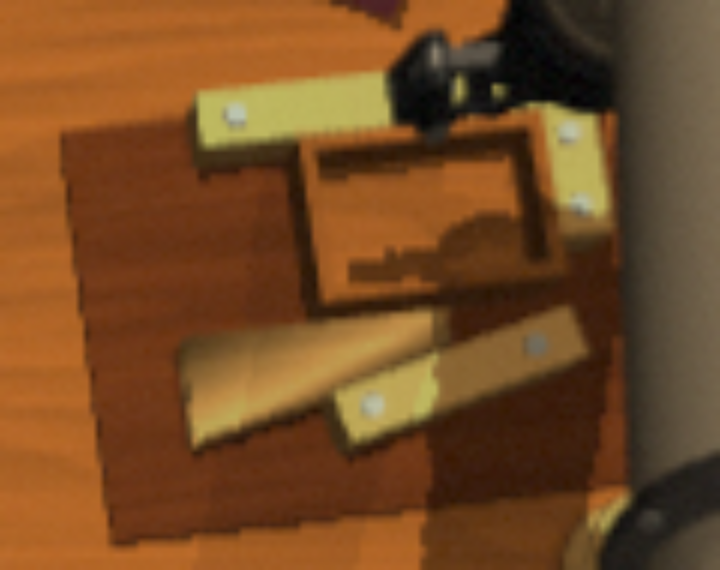

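Run:
```python
import cv2
im=cv2.imread("pics/w5.png")
cv2.imwrite("pics/w5z.png",cv2.resize(im[90:240,215:415],None,fx=4,fy=4,interpolation=cv2.INTER_CUBIC))
```

```text
(no output)
```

View pics/w5z.png

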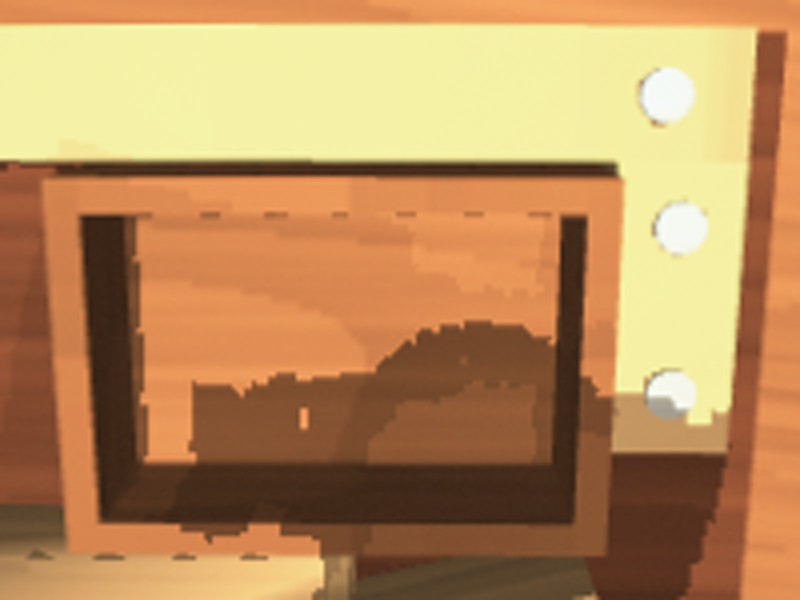

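The fence edge is at row 130.5 and the box rim at 134.2. Vertical faces are edge-on here, so a gap of about 2 to 3 mm remains at the fence. The stop side is tight. I'll push toward the fence again.

apply_moves(
  increments=[
    [-10,0,30,-0.3,0.8,0,1],
    [0,0,45,0,0,0,1],
    [0,0,45,0,0,0,1],
    [0,0,30,0,0,0,1],
    [0,0,15,0,0,0,1],
    [0,0,0,0,0,0,1],
    [0,0,0,0,0,0,1],
    [0,0,0,0,0,0,1],
  ],
)

```text
t: 9.45
eef_pos: [0.5798, -0.1949, 0.0352]
tool_rot: [0.01, 0.744, -0.669, -0.004]
contact_force: [-0.3, 0.1, -0.0]
gripper_width: -0.001
```

Run:
```python
from h import *
need([*cw(38,64),.033],C[2])
```

```text
t 9.45 pos [ 0.5798 -0.1949  0.0352] clamp [38.7 34.8] F [-0.3  0.1 -0. ] w -0.001
turn [ 1.18 -0.46  0.3 ] shift now-axes [ -0.5 -29.3   1.6] shift turned-axes [ -0.7 -29.2   2.2]
```

apply_moves(
  increments=[
    [0,-10,1,1.1,-0.4,0.3,1],
    [0,-10,0,0,0,0,1],
    [0,-5,0,0,0,0,1],
    [0,-3,0,0,0,0,1],
    [0,-3,0,0,0,0,1],
    [0,-3,0,0,0,0,1],
    [0,-3,0,0,0,0,1],
    [0,-3,0,0,0,0,1],
  ],
)

```text
t: 10.45
eef_pos: [0.6114, -0.1926, 0.0345]
tool_rot: [0.008, 0.741, -0.672, -0.007]
contact_force: [-8.6, -0.1, 8.9]
gripper_width: -0.004
```

Run:
```python
from h import *
need([*cw(38,66),.033],C[2])
im=imaging.read_camera("wrist")
save("pics/w6.png",cv2.resize(im[100:300,100:500],None,fx=2,fy=2))
```

```text
t 10.45 pos [ 0.6114 -0.1926  0.0345] clamp [39.6 66.5] F [-8.6 -0.1  8.9] w -0.004
turn [ 1.23  0.04 -0.19] shift now-axes [-1.6  0.5  1.5] shift turned-axes [-1.6  0.5  1.5]
```

View pics/w6.png

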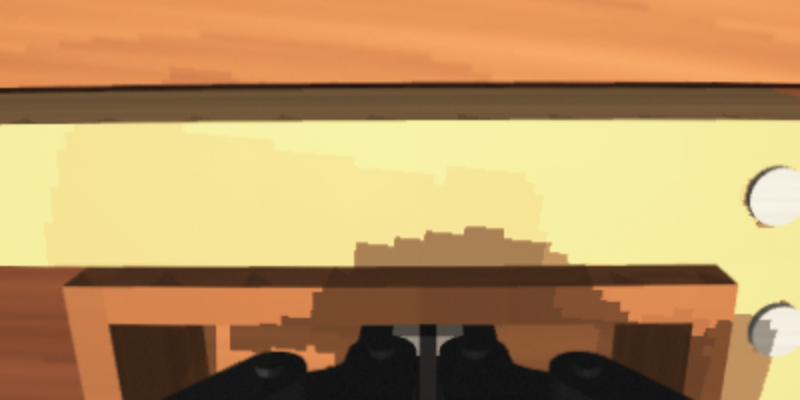

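Run:
```python
from h import *
c=imaging.get_calibration("wrist")
f=lambda L:((proj(c,place(C,L))-[100,100]+.5)*2-.5).round(1).tolist()
print("fence",f([(-30,85,57),(35,85,57),(100,85,57)]))
for g in (0,1,2,3,4): print(g,f([(-30,85-g,67),(35,85-g,67),(100,85-g,67)]))
```

```text
fence [[92.7, 266.8], [405.1, 267.2], [720.3, 265.2]]
0 [[67.2, 287.8], [403.3, 288.9], [742.8, 286.2]]
1 [[68.1, 292.5], [403.4, 293.7], [742.0, 290.9]]
2 [[69.0, 297.1], [403.5, 298.4], [741.3, 295.6]]
3 [[69.9, 301.8], [403.6, 303.2], [740.5, 300.3]]
4 [[70.9, 306.4], [403.7, 307.9], [739.7, 305.0]]
```

Under the push the gap reads zero: rim at row 287 and predicted 288. I'll ease off straight back and check that it stays.

apply_moves(
  increments=[
    [0,-1,-0.5,0,0,0,1],
    [0,0,0,0,0,0,1],
    [0,10,0,0,0,0,1],
    [10,10,0,1.2,0,0,1],
    [15,0,0,0,0,0,1],
    [8,0,0,0,0,0,1],
    [2,0,0,0,0,0,1],
    [2,0,0,0,0,0,1],
  ],
)

```text
t: 11.5
eef_pos: [0.5942, -0.2322, 0.0353]
tool_rot: [-0.001, 0.741, -0.672, -0.002]
contact_force: [-3.7, 7.8, 5.6]
gripper_width: -0.0
```

```bash
cat > chk.py <<'E'
from h import *
import sys
need([*cw(77,45),.036],C[2])
c=imaging.get_calibration("wrist")
im=imaging.read_camera("wrist")
save(sys.argv[1],cv2.resize(im[100:300,100:500],None,fx=2,fy=2))
f=lambda L:((proj(c,place(C,L))-[100,100]+.5)*2-.5).round(1).tolist()
print("fence",f([(-30,85,57),(35,85,57),(100,85,57)]))
for g in (0,2,4): print(g,f([(-30,85-g,67),(35,85-g,67),(100,85-g,67)]))
E
python3 chk.py pics/w7.png
```

```text
t 11.5 pos [ 0.5942 -0.2322  0.0353] clamp [77.3 45.3] F [-3.7  7.8  5.6] w -0.0
turn [ 0.08  0.22 -0.21] shift now-axes [-0.3  0.3 -0.7] shift turned-axes [-0.3  0.3 -0.7]
fence [[-92.6, 165.4], [212.9, 163.4], [542.4, 162.2]]
0 [[-131.5, 177.8], [195.0, 176.1], [551.8, 174.9]]
2 [[-129.1, 187.8], [196.1, 186.6], [551.2, 185.5]]
4 [[-126.8, 197.7], [197.2, 197.1], [550.7, 196.1]]
```

View pics/w7.png

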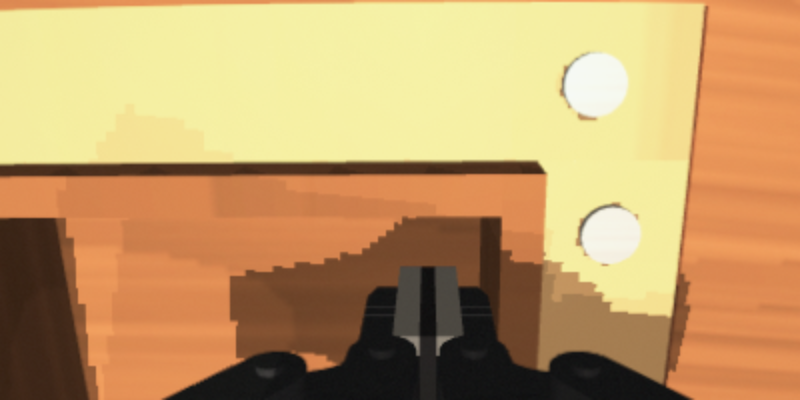

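Fence edge at row 163 and rim at 175, predicted 175 for zero gap. It is snug on both sides. I'll back off along -x and lift.

apply_moves(
  increments=[
    [-12,0,0,0,0,0,1],
    [-20,0,0,0,0,0,1],
    [0,0,-30,0,0,0,1],
    [0,0,-50,0,0,0,1],
    [0,0,-50,0,0,0,1],
    [0,0,-40,0,0,0,1],
    [0,0,0,0,0,0,1],
    [0,0,0,0,0,0,1],
  ],
)

```text
t: 12.55
eef_pos: [0.5921, -0.188, 0.2089]
tool_rot: [-0.002, 0.744, -0.668, -0.003]
contact_force: [-0.8, -0.1, -0.0]
gripper_width: 0.002
```

```bash
cat > chk2.py <<'E'
from h import *
import sys
c=imaging.get_calibration("wrist")
im=imaging.read_camera("wrist"); o=(200,90)
save(sys.argv[1],cv2.resize(im[90:240,200:400],None,fx=4,fy=4,interpolation=cv2.INTER_CUBIC))
f=lambda L:((proj(c,place(C,L))-o+.5)*4-.5).round(1).tolist()
print("fence",f([(-30,85,57),(100,85,57),(100,15,57)]))
print("rim",f([(-30,85,67),(100,85,67),(100,-5,67),(-30,-5,67)]))
E
python3 chk2.py pics/w8.png; python3 -c "
from h import *
need([.5485,.3259,.2],np.pi/2)"
```

```text
fence [[188.7, 200.7], [749.9, 205.4], [730.4, 491.8]]
rim [[179.4, 205.4], [759.7, 210.2], [733.0, 583.1], [198.4, 578.3]]
t 12.6 pos [ 0.5924 -0.188   0.209 ] clamp [33.1 48. ] F [-0.3  0.7 -0.7] w -0.002
turn [-5.2000e-01  1.1000e-01 -1.7377e+02] shift now-axes [-515.6  -12.1   12.1] shift turned-axes [513.9 -43.9   9. ]
```

View pics/w8.png

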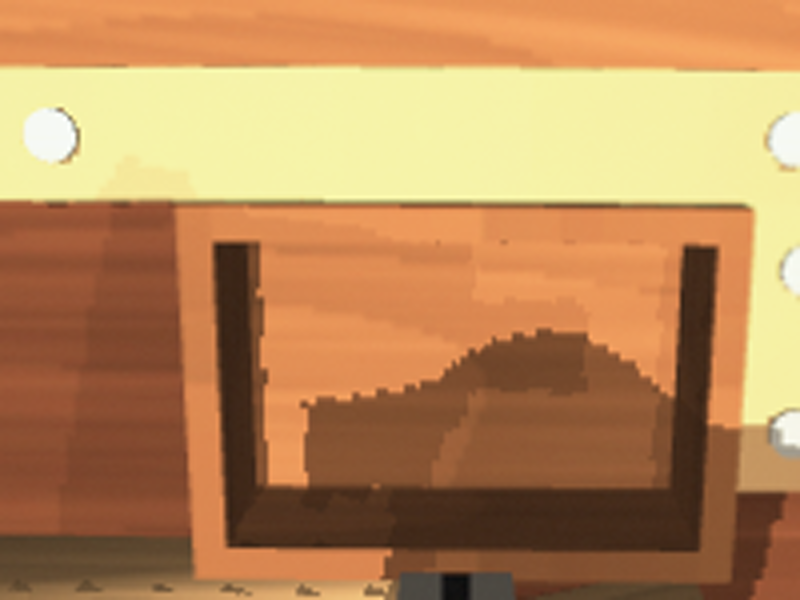

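Snug on both sides. Next is the mallet.

```bash
python3 -c "
from h import *
need([.5485,.3263,.22],np.radians(-90.46))"
```

```text
t 12.6 pos [ 0.5924 -0.188   0.209 ] clamp [33.1 48. ] F [-0.3  0.7 -0.7] w -0.002
turn [0.07 0.34 6.69] shift now-axes [-516.1  -12.2   -7.9] shift turned-axes [-514.   48.  -11.]
```

apply_moves(
  increments=[
    [0,0,-10,0,0,6.7,-1],
    [-55,5,0,0,0,0,-1],
    [-60,5,0,0,0,0,-1],
    [-60,5,0,0,0,0,-1],
    [-60,5,0,0,0,0,-1],
    [-60,5,0,0,0,0,-1],
    [-60,5,0,0,0,0,-1],
    [-60,5,0,0,0,0,-1],
  ],
)

```text
t: 13.6
eef_pos: [0.5577, 0.2339, 0.2088]
tool_rot: [-0.006, -0.699, 0.715, 0.007]
contact_force: [0.5, 0.5, 0.2]
gripper_width: 1.0
```

```bash
python3 -c "
from h import *
need([.5485,.3263,.21],np.radians(-90.46))"
```

```text
t 13.6 pos [0.5577 0.2339 0.2088] clamp [-390.1   56. ] F [0.5 0.5 0.2] w 1.0
turn [ 1.09  0.07 -0.87] shift now-axes [-92.2  11.4  -0.8] shift turned-axes [-92.3   9.9  -1.2]
```

apply_moves(
  increments=[
    [-40,4,0,1.0,0,-0.9,-1],
    [-35,4,0,0,0,0,-1],
    [-12,2,0,0,0,0,-1],
    [0,0,0,0,0,0,-1],
    [0,0,0,0,0,0,-1],
    [0,0,0,0,0,0,-1],
    [0,0,0,0,0,0,-1],
    [0,0,0,0,0,0,-1],
  ],
)

```text
t: 14.6
eef_pos: [0.5449, 0.3231, 0.2022]
tool_rot: [-0.005, -0.706, 0.709, 0.002]
contact_force: [0.6, 0.3, -0.3]
gripper_width: 1.0
```

Run:
```python
from h import *
need([.5485,.3263,.21],np.radians(-90.46))
c=imaging.get_calibration("wrist"); im=imaging.read_camera("wrist"); save("pics/w9.png",im)
np.save("c9.npy",c,allow_pickle=True)
print(proj(c,place([.5985,.3259,np.radians(-.46)],[(25,55,54),(25,-55,54),(-25,55,54),(-25,-55,54),(-100,12,44),(-100,-12,44)])).round(1))
```

```text
t 14.6 pos [0.5449 0.3231 0.2022] clamp [-480.2   52.3] F [ 0.6  0.3 -0.3] w 1.0
turn [ 0.57 -0.24  0.22] shift now-axes [-3.2 -3.5 -7.8] shift turned-axes [-3.2 -3.5 -7.8]
[[246.9  92.1]
 [371.9  92.5]
 [249.6 148.7]
 [369.2 149.1]
 [297.7 221.4]
 [321.4 221.4]]
```

View pics/w9.png

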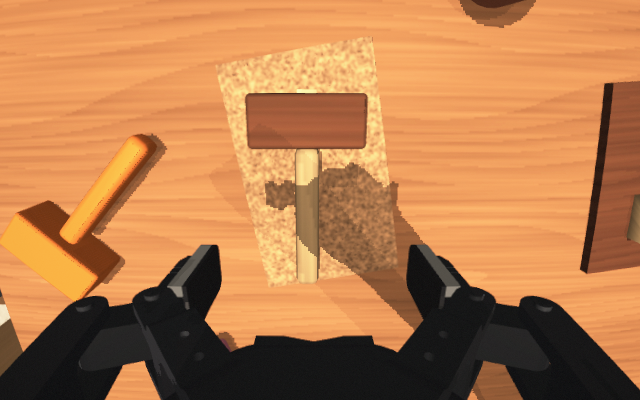

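The mallet head corners are at (246,94) and (367,149) and the handle is centred at column 308. That is about 1.7 mm left of the prediction, so I use y = 0.328.

apply_moves(
  increments=[
    [-3,-2,35,0.5,-0.2,0.2,-1],
    [-1,-1,40,0,0,0,-1],
    [0,0,40,0,0,0,-1],
    [0,0,15,0,0,0,-1],
    [0,0,0,0,0,0,-1],
    [0,0,0,0,0,0,-1],
    [0,0,0,0,0,0,-1],
    [0,0,0,0,0,0,-1],
  ],
)

```text
t: 15.65
eef_pos: [0.5524, 0.3294, 0.0757]
tool_rot: [0.005, -0.704, 0.71, -0.001]
contact_force: [0.4, -0.4, -1.0]
gripper_width: 1.001
```

Run:
```python
from h import *
need([.5485,.328,.013],np.radians(-90.46))
save("pics/w10.png",imaging.read_camera("wrist"))
```

```text
t 15.65 pos [0.5524 0.3294 0.0757] clamp [-485.7   60.4] F [ 0.4 -0.4 -1. ] w 1.001
turn [-0.52  0.34 -0.07] shift now-axes [ 1.8  4.5 62.7] shift turned-axes [ 1.4  3.9 62.7]
```

View pics/w10.png

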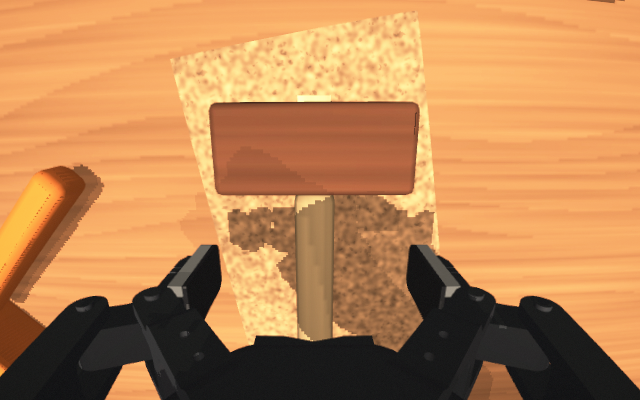

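apply_moves(
  increments=[
    [1,4,25,-0.4,0.2,0,-1],
    [0,0,20,0,0,0,-1],
    [0,0,10,0,0,0,-1],
    [0,0,0,0,0,0,-1],
    [0,0,0,0,0,0,-1],
    [0,0,0,0,0,0,-1],
    [0,0,0,0,0,0,-1],
    [0,0,0,0,0,0,-1],
  ],
)

```text
t: 16.7
eef_pos: [0.5488, 0.3289, 0.0177]
tool_rot: [0.002, -0.704, 0.71, 0.0]
contact_force: [0.6, 0.6, 0.8]
gripper_width: 0.996
```

Run:
```python
from h import *
need([.5485,.328,.013],np.radians(-90.46))
save("pics/w11.png",imaging.read_camera("wrist"))
```

```text
t 16.7 pos [0.5488 0.3289 0.0177] clamp [-485.5   56.7] F [0.6 0.6 0.8] w 0.996
turn [-0.14  0.16 -0.07] shift now-axes [0.9 0.4 4.7] shift turned-axes [0.9 0.3 4.7]
```

View pics/w11.png

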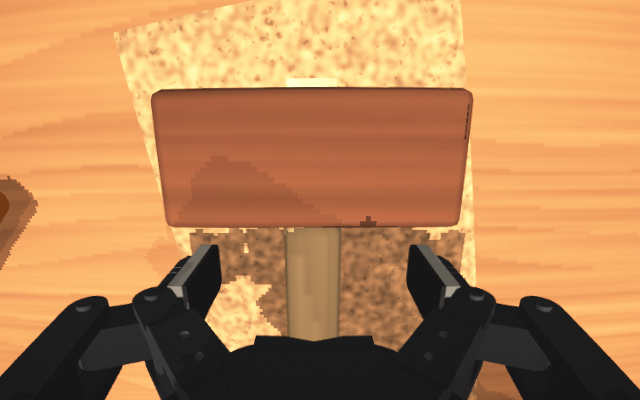

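The handle is centred at column 313, between the pads. I'll go down 4 mm and grip at 120 N.

apply_moves(
  increments=[
    [0,0,5,0,0,0,-1],
    [0,0,0,0,0,0,-1],
    [0,0,0,0,0,0,1],
    [0,0,0,0,0,0,1],
    [0,0,0,0,0,0,1],
    [0,0,0,0,0,0,1],
    [0,0,0,0,0,0,1],
    [0,0,0,0,0,0,1],
  ],
  grip_force=120,
)

```text
t: 17.75
eef_pos: [0.549, 0.329, 0.0128]
tool_rot: [0.002, -0.704, 0.71, -0.0]
contact_force: [0.1, 0.5, -0.6]
gripper_width: 0.264
```

Run:
```python
from h import *
need([.5485,.328,.013],np.radians(-90.46))
print(state()[0]["gripper_width"]*85)
```

```text
t 17.75 pos [0.549  0.329  0.0128] clamp [-485.7   56.9] F [ 0.1  0.5 -0.6] w 0.264
turn [-0.16  0.17 -0.06] shift now-axes [ 1.   0.5 -0.2] shift turned-axes [ 1.   0.5 -0.2]
22.42190261417209
```

apply_moves(
  increments=[
    [0,0,-10,0,0,0,1],
    [0,0,-30,0,0,0,1],
    [0,0,-40,0,0,0,1],
    [0,0,-40,0,0,0,1],
    [0,0,-10,0,0,0,1],
    [0,0,0,0,0,0,1],
    [0,0,0,0,0,0,1],
    [0,0,0,0,0,0,1],
  ],
)

```text
t: 18.75
eef_pos: [0.5442, 0.3252, 0.1407]
tool_rot: [-0.005, -0.704, 0.71, 0.001]
contact_force: [0.4, -0.4, -3.7]
gripper_width: 0.264
```

Run:
```python
from h import *
need([*cw(-205,-95),.12],C[2])
save("pics/w12.png",imaging.read_camera("wrist"))
print(state()[0]["gripper_width"]*85)
```

```text
t 18.75 pos [0.5442 0.3252 0.1407] clamp [-482.3   51.7] F [ 0.4 -0.4 -3.7] w 0.264
turn [ 0.51 -0.24 -6.31] shift now-axes [291.7 115.1  23.1] shift turned-axes [277.3 146.7  20.7]
22.264426589132004
```

View pics/w12.png

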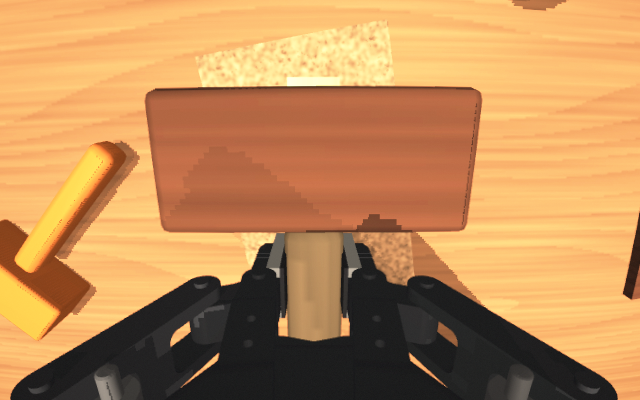

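The mallet is held level and square, with about 3.7 N of weight. The strike stance is close to the arm's inner reach, so I'll keep the head line at clamp y of about -38.

apply_moves(
  increments=[
    [0,0,0,0.3,0,-6.3,1],
    [45,22,0,0,0,0,1],
    [45,22,0,0,0,0,1],
    [45,22,0,0,0,0,1],
    [45,22,0,0,0,0,1],
    [45,22,0,0,0,0,1],
    [30,10,0,0,0,0,1],
    [0,0,0,0,0,0,1],
  ],
)

```text
t: 19.8
eef_pos: [0.4452, 0.0508, 0.1364]
tool_rot: [0.007, 0.743, -0.669, -0.002]
contact_force: [0.8, 0.7, -2.6]
gripper_width: 0.259
```

Run:
```python
from h import *
need([*cw(-190,-88),.08],C[2])
```

```text
t 19.8 pos [0.4452 0.0508 0.1364] clamp [-219.3  -74.4] F [ 0.8  0.7 -2.6] w 0.259
turn [ 0.74 -0.29  0.25] shift now-axes [28.9 13.  56.7] shift turned-axes [29.3 13.6 56.4]
```

apply_moves(
  increments=[
    [10,5,15,0.6,-0.2,0.2,1],
    [10,5,20,0,0,0,1],
    [5,3,20,0,0,0,1],
    [0,0,0,0,0,0,1],
    [0,0,0,0,0,0,1],
    [0,0,0,0,0,0,1],
    [0,0,0,0,0,0,1],
    [0,0,0,0,0,0,1],
  ],
)

```text
t: 20.8
eef_pos: [0.4385, 0.0298, 0.082]
tool_rot: [-0.002, 0.744, -0.668, 0.001]
contact_force: [-0.7, -0.6, -2.7]
gripper_width: 0.255
```

Run:
```python
from h import *
need([*cw(-190,-88),.028],C[2])
c=imaging.get_calibration("wrist")
save("pics/w13.png",imaging.read_camera("wrist"))
print(proj(c,place(C,[(-103,-18,52),(-103,-73,52)])))
```

```text
t 20.8 pos [0.4385 0.0298 0.082 ] clamp [-199.1  -83.2] F [-0.7 -0.6 -2.7] w 0.255
turn [-0.23  0.1   0.39] shift now-axes [ 9.1  5.1 54. ] shift turned-axes [ 9.1  4.8 54. ]
[[491.57307978 114.87857811]
 [477.86334433 211.24793924]]
```

View pics/w13.png

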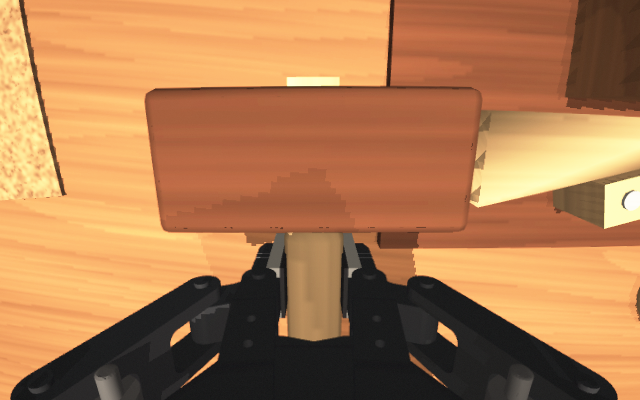

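The wedge head face shows at (485,115) to (478,207), as predicted, with clear air in front of the mallet. I'll go down to striking height.

apply_moves(
  increments=[
    [2,2,20,0,0,0.3,1],
    [0,2,20,0,0,0,1],
    [0,0,10,0,0,0,1],
    [0,0,4,0,0,0,1],
    [0,0,0,0,0,0,1],
    [0,0,0,0,0,0,1],
    [0,0,0,0,0,0,1],
    [0,0,0,0,0,0,1],
  ],
)

```text
t: 21.85
eef_pos: [0.4381, 0.0278, 0.0291]
tool_rot: [-0.004, 0.742, -0.67, 0.003]
contact_force: [0.6, -0.1, -2.8]
gripper_width: 0.262
```

Run:
```python
from h import *
need([*cw(-180,-87),.028],C[2])
```

```text
t 21.85 pos [0.4381 0.0278 0.0291] clamp [-197.1  -83.8] F [ 0.6 -0.1 -2.8] w 0.262
turn [-0.59  0.1   0.05] shift now-axes [17.1  3.2  1.1] shift turned-axes [17.1  3.2  1.1]
```

apply_moves(
  increments=[
    [20,2,0,-0.5,0,0,1],
    [15,0,0,0,0,0,1],
    [15,0,0,0,0,0,1],
    [0,0,0,0,0,0,1],
    [-18,0,0,0,0,0,1],
    [-10,0,0,0,0,0,1],
    [0,0,0,0,0,0,1],
    [0,0,0,0,0,0,1],
  ],
)

```text
t: 22.85
eef_pos: [0.4391, 0.0052, 0.0296]
tool_rot: [-0.002, 0.742, -0.67, 0.0]
contact_force: [0.2, -1.0, -4.0]
gripper_width: 0.257
```

Run:
```python
from h import *
need([*cw(-180,-87),.028],C[2])
c=imaging.get_calibration("wrist")
save("pics/w14.png",imaging.read_camera("wrist"))
for X in (-105,-95,-85,-75):print(X,proj(c,place(C,[(X,-17,52),(X,-72,52)])).round(0).tolist())
```

```text
t 22.85 pos [0.4391 0.0052 0.0296] clamp [-174.5  -85. ] F [ 0.2 -1.  -4. ] w 0.257
turn [-0.19  0.13  0.08] shift now-axes [-5.5  2.   1.6] shift turned-axes [-5.5  2.   1.6]
-105 [[498.0, 108.0], [479.0, 243.0]]
-95 [[523.0, 109.0], [502.0, 243.0]]
-85 [[548.0, 110.0], [524.0, 243.0]]
-75 [[572.0, 110.0], [546.0, 242.0]]
```

View pics/w14.png

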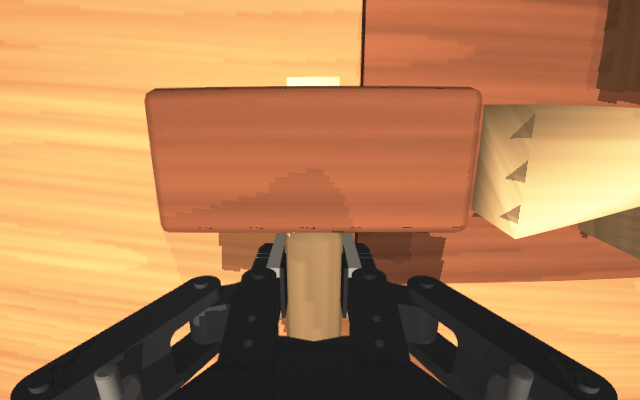

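The wedge head's top edge is now at (535,106) to (515,238), about x = -90, so the first tap moved it 13 mm. The mallet is back clear. Second tap.

apply_moves(
  increments=[
    [18,0,1,0,0,0,1],
    [15,0,0,0,0,0,1],
    [14,0,0,0,0,0,1],
    [0,0,0,0,0,0,1],
    [-18,0,0,0,0,0,1],
    [-10,0,0,0,0,0,1],
    [0,0,0,0,0,0,1],
    [0,0,0,0,0,0,1],
  ],
)

```text
t: 23.9
eef_pos: [0.4412, -0.016, 0.0286]
tool_rot: [-0.002, 0.742, -0.671, 0.0]
contact_force: [-0.2, -0.3, -2.7]
gripper_width: 0.262
```

```bash
cat > wchk.py <<'E'
from h import *
import sys
need([*cw(-180,-87),.028],C[2])
c=imaging.get_calibration("wrist")
save(sys.argv[1],imaging.read_camera("wrist"))
for X in (-90,-80,-70,-60,-50,-45,-40):print(X,proj(c,place(C,[(X,-10,52),(X,-60,52)])).round(0).tolist())
E
python3 wchk.py pics/w15.png
```

```text
t 23.9 pos [ 0.4412 -0.016   0.0286] clamp [-153.2  -85.1] F [-0.2 -0.3 -2.7] w 0.262
turn [-0.18  0.12 -0.04] shift now-axes [-26.8   2.    0.6] shift turned-axes [-26.8   1.9   0.6]
-90 [[486.0, 88.0], [469.0, 217.0]]
-80 [[511.0, 89.0], [493.0, 217.0]]
-70 [[537.0, 90.0], [516.0, 217.0]]
-60 [[561.0, 90.0], [539.0, 216.0]]
-50 [[585.0, 91.0], [561.0, 216.0]]
-45 [[597.0, 92.0], [572.0, 216.0]]
-40 [[608.0, 93.0], [583.0, 216.0]]
```

View pics/w15.png

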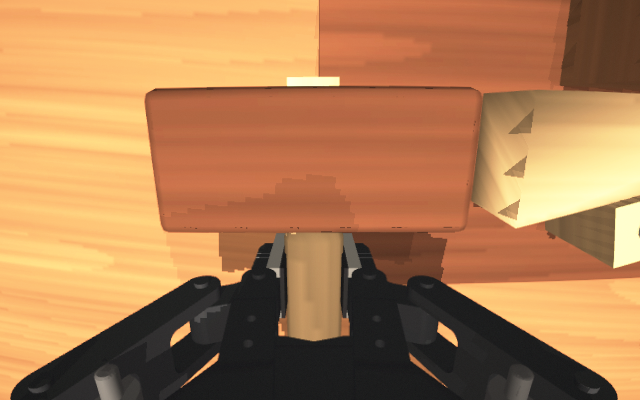

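Wedge head at about x = -70. Third tap.

apply_moves(
  increments=[
    [15,0,0,0,0,0,1],
    [12,0,0,0,0,0,1],
    [11,0,0,0,0,0,1],
    [0,0,0,0,0,0,1],
    [-18,0,0,0,0,0,1],
    [-10,0,0,0,0,0,1],
    [0,0,0,0,0,0,1],
    [0,0,0,0,0,0,1],
  ],
)

```text
t: 24.95
eef_pos: [0.4424, -0.031, 0.0284]
tool_rot: [-0.001, 0.74, -0.673, 0.001]
contact_force: [0.3, -0.9, -4.3]
gripper_width: 0.26
```

```bash
python3 wchk.py pics/w16.png
```

```text
t 24.95 pos [ 0.4424 -0.031   0.0284] clamp [-138.2  -85.4] F [ 0.3 -0.9 -4.3] w 0.26
turn [-0.15  0.05 -0.32] shift now-axes [-41.8   1.8   0.5] shift turned-axes [-41.8   1.6   0.4]
-90 [[445.0, 85.0], [433.0, 216.0]]
-80 [[472.0, 86.0], [457.0, 215.0]]
-70 [[498.0, 86.0], [481.0, 215.0]]
-60 [[524.0, 87.0], [505.0, 215.0]]
-50 [[549.0, 88.0], [528.0, 215.0]]
-45 [[561.0, 88.0], [539.0, 215.0]]
-40 [[573.0, 89.0], [550.0, 214.0]]
```

View pics/w16.png

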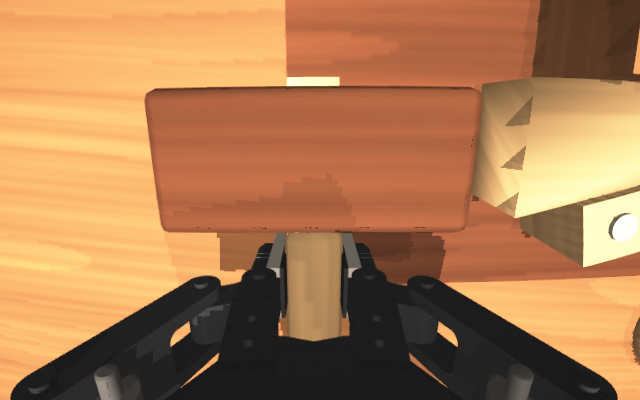

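Wedge head at about x = -57. Fourth tap.

apply_moves(
  increments=[
    [14,-1,0,0,0,0,1],
    [12,0,0,0,0,0,1],
    [10,0,0,0,0,0,1],
    [0,0,0,0,0,0,1],
    [-18,0,0,0,0,0,1],
    [-10,0,0,0,0,0,1],
    [0,0,0,0,0,0,1],
    [0,0,0,0,0,0,1],
  ],
)

```text
t: 26.0
eef_pos: [0.4438, -0.0384, 0.0286]
tool_rot: [-0.003, 0.741, -0.672, -0.002]
contact_force: [-0.3, -0.6, -3.4]
gripper_width: 0.261
```

```bash
python3 wchk.py pics/w17.png
```

```text
t 26.0 pos [ 0.4438 -0.0384  0.0286] clamp [-130.7  -84.7] F [-0.3 -0.6 -3.4] w 0.261
turn [-0.12  0.36 -0.16] shift now-axes [-49.2   2.4   0.9] shift turned-axes [-49.3   2.3   0.6]
-90 [[425.0, 87.0], [414.0, 218.0]]
-80 [[452.0, 88.0], [439.0, 218.0]]
-70 [[479.0, 88.0], [463.0, 218.0]]
-60 [[505.0, 89.0], [487.0, 217.0]]
-50 [[530.0, 90.0], [510.0, 217.0]]
-45 [[543.0, 90.0], [522.0, 217.0]]
-40 [[555.0, 91.0], [533.0, 217.0]]
```

View pics/w17.png

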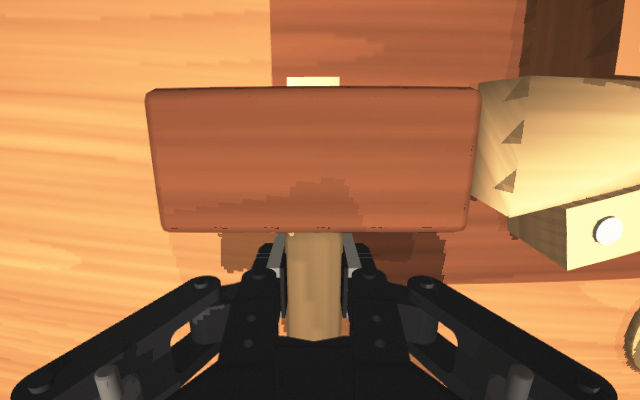

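Wedge head at about x = -50, which is home. The fifth tap is firmer, and this time I'll read the force at contact.

apply_moves(
  increments=[
    [0,0,0,0,0,0,1],
    [0,0,0,0,0,0,1],
    [0,0,0,0,0,0,1],
    [0,0,0,0,0,0,1],
    [13,0,0,0,0,0,1],
    [10,0,0,0,0,0,1],
    [12,0,0,0,0,0,1],
    [10,0,0,0,0,0,1],
  ],
)

```text
t: 27.05
eef_pos: [0.4445, -0.0648, 0.0287]
tool_rot: [-0.007, 0.749, -0.662, -0.011]
contact_force: [-11.8, 34.4, 21.7]
gripper_width: 0.263
```

apply_moves(
  increments=[
    [-18,0,0,0,0,0,1],
    [-10,0,0,0,0,0,1],
    [0,0,0,0,0,0,1],
    [0,0,0,0,0,0,1],
    [0,0,0,0,0,0,1],
    [0,0,0,0,0,0,1],
    [0,0,0,0,0,0,1],
    [0,0,0,0,0,0,1],
  ],
)

```text
t: 28.05
eef_pos: [0.4413, -0.04, 0.0294]
tool_rot: [-0.007, 0.748, -0.663, -0.01]
contact_force: [0.7, -0.4, -4.4]
gripper_width: 0.262
```

```bash
python3 wchk.py pics/w18.png
```

```text
t 28.05 pos [ 0.4413 -0.04    0.0294] clamp [-129.4  -87.4] F [ 0.7 -0.4 -4.4] w 0.262
turn [0.19 1.44 1.11] shift now-axes [-50.6  -1.4   2.7] shift turned-axes [-50.6  -0.4   1.4]
-90 [[425.0, 83.0], [412.0, 214.0]]
-80 [[453.0, 84.0], [437.0, 214.0]]
-70 [[480.0, 85.0], [461.0, 215.0]]
-60 [[506.0, 86.0], [485.0, 216.0]]
-50 [[532.0, 87.0], [509.0, 216.0]]
-45 [[545.0, 88.0], [521.0, 216.0]]
-40 [[558.0, 89.0], [533.0, 217.0]]
```

View pics/w18.png

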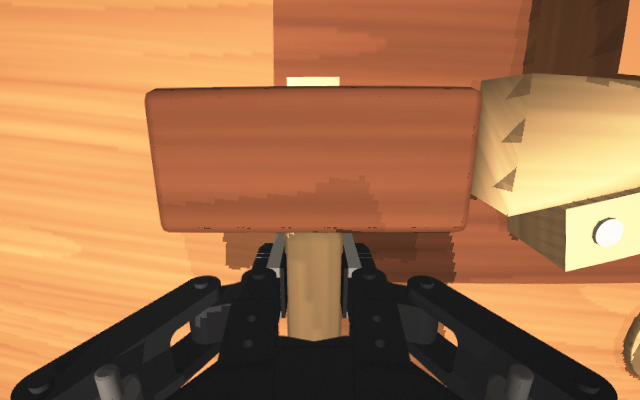

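At 34 N the wedge did not move: head still at about x = -50, edge (532,74) to (508,216). One more brisk tap to confirm it is jammed, after squaring the tool.

apply_moves(
  increments=[
    [0,-2,0,0,1.2,1.0,1],
    [0,0,0,0,0,0,1],
    [0,0,0,0,0,0,1],
    [14,0,0,0,0,0,1],
    [22,0,0,0,0,0,1],
    [-10,0,0,0,0,0,1],
    [-18,0,0,0,0,0,1],
    [0,0,0,0,0,0,1],
  ],
)

```text
t: 29.1
eef_pos: [0.4403, -0.0374, 0.0295]
tool_rot: [-0.003, 0.748, -0.664, -0.009]
contact_force: [0.4, -1.0, -3.3]
gripper_width: 0.262
```

apply_moves(
  increments=[
    [0,0,0,0,0,0,1],
    [0,0,0,0,0,0,1],
    [12,0,0,0,0,0,1],
    [20,0,0,0,0,0,1],
    [10,0,0,0,0,0,1],
    [-15,0,0,0,0,0,1],
    [-18,0,0,0,0,0,1],
    [0,0,0,0,0,0,1],
  ],
)

```text
t: 30.1
eef_pos: [0.4372, -0.0328, 0.0302]
tool_rot: [-0.007, 0.754, -0.656, -0.018]
contact_force: [0.1, 0.3, -2.2]
gripper_width: 0.263
```

```bash
python3 wchk.py pics/w19.png
```

```text
t 30.1 pos [ 0.4372 -0.0328  0.0302] clamp [-137.   -90.8] F [ 0.1  0.3 -2.2] w 0.263
turn [0.79 2.04 2.2 ] shift now-axes [-42.8  -5.5   3.6] shift turned-axes [-43.   -3.8   2.2]
-90 [[451.0, 77.0], [432.0, 209.0]]
-80 [[479.0, 79.0], [457.0, 210.0]]
-70 [[505.0, 81.0], [481.0, 211.0]]
-60 [[532.0, 82.0], [506.0, 212.0]]
-50 [[558.0, 85.0], [529.0, 214.0]]
-45 [[570.0, 86.0], [541.0, 214.0]]
-40 [[583.0, 87.0], [552.0, 215.0]]
```

View pics/w19.png

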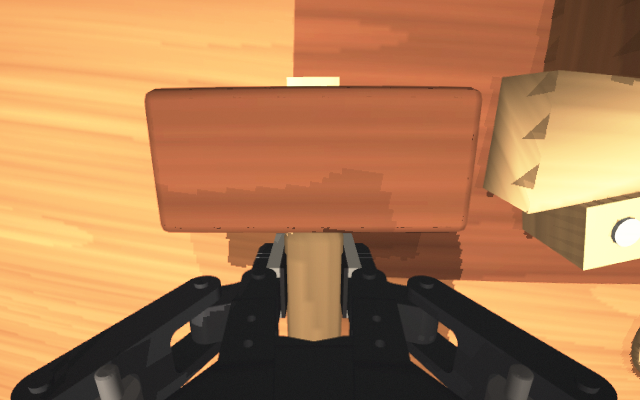

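The wedge head is unmoved at x = -50 (559,72)/(529,213), so it is jammed. I'll draw back, lift, and check from above.

apply_moves(
  increments=[
    [-25,-3,0,0.5,1.0,1.1,1],
    [-15,0,0,0.3,1.0,1.1,1],
    [0,0,-40,0,0,0,1],
    [-30,-10,-40,0,0,0,1],
    [-40,-18,-20,0,0,0,1],
    [-40,-18,0,0,0,0,1],
    [-40,-18,0,0,0,0,1],
    [-40,-18,0,0,0,0,1],
  ],
)

```text
t: 31.15
eef_pos: [0.506, 0.1905, 0.1326]
tool_rot: [0.003, 0.731, -0.682, 0.003]
contact_force: [0.5, -0.9, -3.6]
gripper_width: 0.259
```

Run:
```python
from h import *
need([.549,.329,.08],np.radians(-90.4))
T=imaging.get_calibration("top")
save("pics/t20.png",cv2.resize(imaging.read_camera("top")[130:225,335:455],None,fx=6,fy=6,interpolation=cv2.INTER_CUBIC))
f=lambda L:((proj(T,place(C,L))-[335,130]+.5)*6-.5).round(0).tolist()
print("box",f([(-30,85,67),(100,85,67),(100,-5,67),(-30,-5,67)]),"wedge",f([(-50,-5,52),(-50,-60,52),(90,-5,52)]))
```

```text
t 31.15 pos [0.506  0.1905 0.1326] clamp [-3.522e+02  2.000e-01] F [ 0.5 -0.9 -3.6] w 0.259
turn [ 0.   -0.51  4.41] shift now-axes [-135.6  -52.6   51.4] shift turned-axes [-138.8  -42.    52.6]
box [[298.0, 133.0], [542.0, 105.0], [568.0, 270.0], [321.0, 298.0]] wedge [[280.0, 308.0], [294.0, 410.0], [542.0, 279.0]]
```

View pics/t20.png

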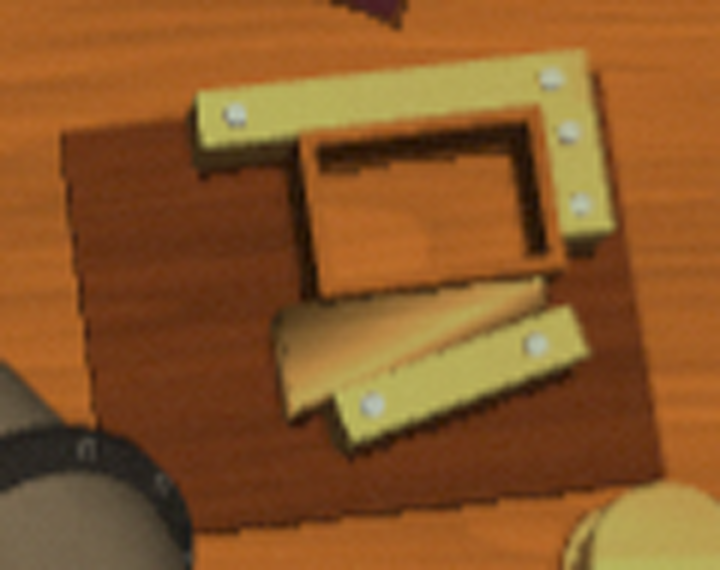

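The box rim matches the home prediction within 2 px, and the wedge is flush on both rail and box. Now I'll return the mallet to its original spot.

apply_moves(
  increments=[
    [0,0,0,0,-0.3,4.4,1],
    [-45,-14,0,0,0,0,1],
    [-45,-14,0,0,0,0,1],
    [-35,-10,10,0,0,0,1],
    [-10,-3,15,0,0,0,1],
    [0,0,15,0,0,0,1],
    [0,0,0,0,0,0,1],
    [0,0,0,0,0,0,1],
  ],
)

```text
t: 32.2
eef_pos: [0.5565, 0.3207, 0.0877]
tool_rot: [-0.003, -0.7, 0.714, -0.003]
contact_force: [-0.0, 0.3, -3.0]
gripper_width: 0.262
```

Run:
```python
from h import *
need([.549,.329,.0128],np.radians(-90.4))
```

```text
t 32.2 pos [0.5565 0.3207 0.0877] clamp [-476.6   63.5] F [-0.   0.3 -3. ] w 0.262
turn [-0.03 -0.47 -0.7 ] shift now-axes [-8.8  7.7 74.9] shift turned-axes [-8.3  7.6 74.9]
```

apply_moves(
  increments=[
    [-8,7,15,0,-0.4,-0.6,1],
    [0,0,20,0,0,0,1],
    [0,0,10,0,0,0,1],
    [0,0,0,0,0,0,1],
    [0,0,0,0,0,0,1],
    [0,0,0,0,0,0,1],
    [0,0,0,0,0,0,1],
    [0,0,0,0,0,0,1],
  ],
)

```text
t: 33.2
eef_pos: [0.5502, 0.3283, 0.0411]
tool_rot: [0.001, -0.704, 0.71, -0.001]
contact_force: [-0.2, -0.1, -3.9]
gripper_width: 0.256
```

Run:
```python
from h import *
need([.549,.329,.0128],np.radians(-90.4))
save("pics/w21.png",imaging.read_camera("wrist"))
```

```text
t 33.2 pos [0.5502 0.3283 0.0411] clamp [-484.9   58. ] F [-0.2 -0.1 -3.9] w 0.256
turn [-0.14 -0.   -0.14] shift now-axes [-0.6  1.2 28.3] shift turned-axes [-0.7  1.2 28.3]
```

View pics/w21.png

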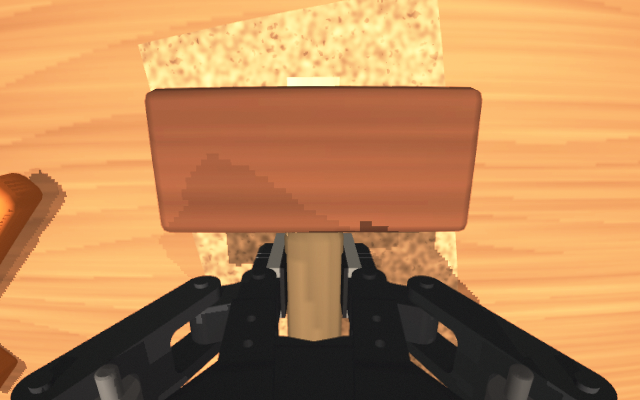

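The mallet is level over the mat and unslipped in the grip. I'll lower it slowly.

apply_moves(
  increments=[
    [-1,1,10,0,0,0,1],
    [0,0,9,0,0,0,1],
    [0,0,4,0,0,0,1],
    [0,0,2,0,0,0,1],
    [0,0,1,0,0,0,1],
    [0,0,1,0,0,0,1],
    [0,0,0,0,0,0,1],
    [0,0,0,0,0,0,1],
  ],
)

```text
t: 34.25
eef_pos: [0.5493, 0.3295, 0.0133]
tool_rot: [0.001, -0.704, 0.71, -0.001]
contact_force: [-0.2, 0.3, -2.6]
gripper_width: 0.26
```

Run:
```python
from h import *
need([.549,.329,.0128],np.radians(-90.4))
```

```text
t 34.25 pos [0.5493 0.3295 0.0133] clamp [-486.1   57.2] F [-0.2  0.3 -2.6] w 0.26
turn [-0.17 -0.   -0.14] shift now-axes [0.5 0.2 0.5] shift turned-axes [0.5 0.2 0.5]
```

Still hanging partly (-2.6 N). I'll go down 1 mm more until the mat takes the weight, then check before opening.

apply_moves(
  increments=[
    [0,0,1,0,0,0,1],
    [0,0,0,0,0,0,1],
    [0,0,1,0,0,0,1],
    [0,0,0,0,0,0,1],
    [0,0,0,0,0,0,1],
    [0,0,0,0,0,0,1],
    [0,0,0,0,0,0,1],
    [0,0,0,0,0,0,1],
  ],
)

```text
t: 35.25
eef_pos: [0.5494, 0.3296, 0.0129]
tool_rot: [0.001, -0.704, 0.711, -0.001]
contact_force: [-1.0, -1.6, 1.4]
gripper_width: 0.263
```

Contact made: the force has turned upward. Open and wait, then lift away.

apply_moves(
  increments=[
    [0,0,0,0,0,0,0.2],
    [0,0,0,0,0,0,0],
    [0,0,0,0,0,0,-0.5],
    [0,0,0,0,0,0,-1],
    [0,0,0,0,0,0,-1],
    [0,0,0,0,0,0,-1],
    [0,0,0,0,0,0,-1],
    [0,0,0,0,0,0,-1],
  ],
)

```text
t: 36.25
eef_pos: [0.5506, 0.3306, 0.0132]
tool_rot: [0.003, -0.704, 0.71, -0.001]
contact_force: [-0.5, -0.4, -0.2]
gripper_width: 1.001
```

apply_moves(
  increments=[
    [0,0,-15,0,0,0,-1],
    [0,0,-40,0,0,0,-1],
    [0,0,-45,0,0,0,-1],
    [0,0,-50,0,0,0,-1],
    [0,30,-40,0,0,0,-1],
    [0,30,-20,0,0,0,-1],
    [0,0,0,0,0,0,-1],
    [0,0,0,0,0,0,-1],
  ],
)

```text
t: 37.25
eef_pos: [0.4889, 0.3313, 0.237]
tool_rot: [0.006, -0.704, 0.711, -0.002]
contact_force: [0.6, -0.1, -0.2]
gripper_width: 1.001
```

Run:
```python
from h import *
o=state()[0]; print(o["t"],o["eef_pos"],o["contact_force"])
save("pics/w22.png",imaging.read_camera("wrist"))
t=imaging.read_camera("top"); save("pics/t22.png",t); save("pics/t22z.png",cv2.resize(t[130:225,335:455],None,fx=6,fy=6,interpolation=cv2.INTER_CUBIC))
s=imaging.read_camera("scene")
save("pics/s22.png",cv2.resize(s[200:285,215:335],None,fx=6,fy=6,interpolation=cv2.INTER_CUBIC))
```

```text
37.25 [0.48892143 0.33126177 0.23701213] [ 0.64047442 -0.11544021 -0.17872674]
```

View pics/w22.png

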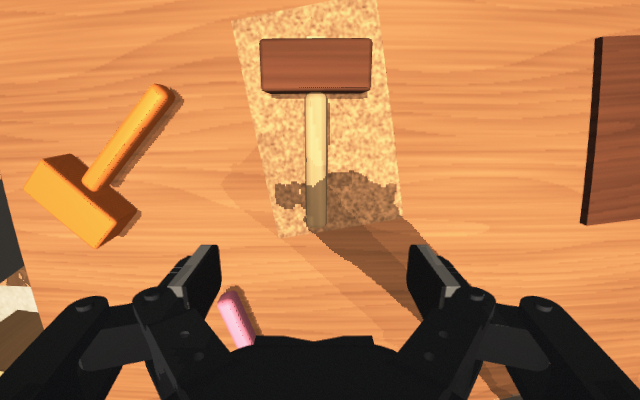

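View pics/t22.png

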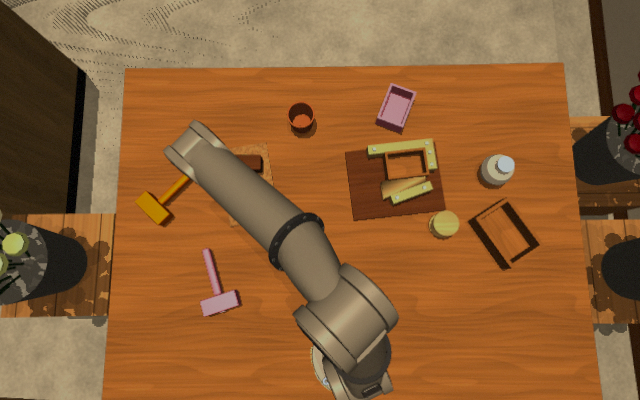

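View pics/s22.png

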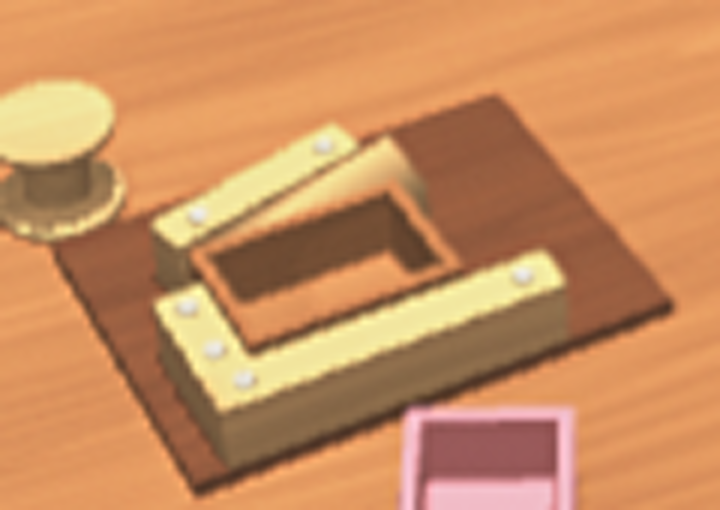

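The mallet lies flat on the mat and the bystanders are untouched. There is time for one close look at the wedge from above.

apply_moves(
  increments=[
    [50,-5,0,0,0,-3,-1],
    [60,-5,0,0,0,-3.2,-1],
    [60,-5,0,0,0,0,-1],
    [60,-5,0,0,0,0,-1],
    [60,-5,0,0,0,0,-1],
    [60,-5,0,0,0,0,-1],
    [0,0,0,0,0,0,-1],
    [0,0,0,0,0,0,-1],
  ],
)

```text
t: 38.4
eef_pos: [0.5476, -0.0279, 0.2269]
tool_rot: [-0.001, 0.741, -0.671, -0.002]
contact_force: [0.5, 0.6, 0.8]
gripper_width: 0.998
```

Run:
```python
from h import *
need([*cw(0,-40),.25],C[2])
c=imaging.get_calibration("wrist"); im=imaging.read_camera("wrist"); save("pics/w23.png",im)
f=lambda L:proj(c,place(C,L)).round(1).tolist()
print("rim",f([(-30,85,67),(100,85,67),(100,-5,67),(-30,-5,67)]))
print("wedge",f([(-50,-5,52),(-50,-60,52),(90,-5,52)]))
```

```text
t 38.4 pos [ 0.5476 -0.0279  0.2269] clamp [-130.7   19.6] F [0.5 0.6 0.8] w 0.998
turn [ 0.05  0.26 -0.14] shift now-axes [130.8  59.3 -23.7] shift turned-axes [130.7  59.6 -23.1]
rim [[422.2, 109.2], [554.0, 111.6], [538.1, 201.2], [414.7, 201.6]]
wedge [[391.4, 197.4], [388.1, 245.6], [520.2, 197.2]]
```

View pics/w23.png

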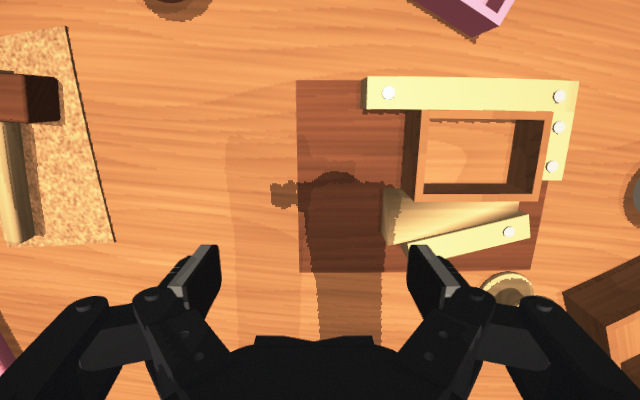

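The rim corners (420,110), (553,112) and (535,201), and the wedge edge (388,245), agree with home within about 2 to 3 px. I'll hand in.

```bash
python3 -c "
from station import bot
print(bot.hand_in(), bot.get_obs()['t'])"
```

```text
the job is handed in; nothing more can be done
the job is handed in; nothing more can be done
```

The job is handed in: the box is seated, the wedge is driven in tight, and the mallet is flat on its mat. It took about 38 s of the 72 s allowed.

- **Box:** I pushed it from the inside with closed fingers, against the end stop and the fence. The first fence push left a gap of about 2.5 mm, so I pushed again. The last view showed the rim within 2–3 px of its seated position (about 1 to 1.5 mm at the stop corner).
- **Wedge:** I gave it seven mallet taps, drawing back clear after each, and never touched it with the gripper. It reached home by the fourth tap (head at clamp x about -50 mm). A 34 N press and two quicker taps after that did not move it.
- **Mallet:** I set it down about where it had lain and opened the gripper only once the mat was carrying its weight. It lay flat in the last pictures.
- **Other things:** The bystanders and look-alikes looked unmoved in the last overhead view.

One check disagreed. In the overhead view the wedge's thick end appeared 2–4 mm off its predicted position, while the closer wrist views matched. I put this down to coarse resolution and rounded edges, but I did not check it further.

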